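Re-hang the lid of a fixings chest with its hinge pin

ROBOT

A 7-joint arm with a two-finger parallel gripper is mounted at the origin on the work surface. World frame = base frame: x ahead of the robot, y to its left, z up, the work surface at z = 0. Lengths are in m, angles in rad, forces in N, time in s.
With the tool pointing down it reaches from about 0.425 to 0.875 m from the base axis. Payload 9.9 kg.
Tool frame: the origin (TCP) lies on the centre line of the jaws, within the pads' length; the fingertips stand 19 mm ahead of it and the grasp point (between the pads) is the TCP; z points along the fingers, y is the direction in which the jaws open and shut (so a half turn about z gives the same grasp; the last joint's range is limited). The gripper opens to 85 mm and grips with 20 to 120 N. Pads are 22 mm wide; open, the fingers measure 114 mm over their backs; the gripper's body (76 mm by 85 mm) begins 54 mm behind the grasp point. The pads swing forward as they close: fully open they stand 13 mm farther back than shut.
Start: joints at [1.165, 0.576, 0.025, 1.437, -0.015, 1.129, -0.057], TCP at [0.213, -0.64, 0.25] pointing down, gripper open.
Joint ranges: [-2.76, 2.76], [-0.34, 2.15], [-1.52, 1.57], [0.19, 2.46], [-1.09, 4.23], [0.17, 1.99], [-2.82, 2.82]. Speed limits (rad/s): [2.22, 2.22, 3.01, 3.01, 3.14, 3.14, 3.14].

INTERFACE

Orientations are given as a unit quaternion [w, x, y, z].
In Python, from station import ctrl, vision gives the robot as it stands.
- The arm moves only by the tool servo_tool, never from a script. Its arguments are lists of equal length, an entry for each row: "dp": the shift along the world's x, y, z in cm, a list of three; "dr": the turn, a rotation vector about the world's x, y, z in rad, a list of three; "gripper": the closure, from -1 (fully open) to 1 (shut). In form: {"dp": [[tx, ty, tz], ...], "dr": [[rx, ry, rz], ...], "gripper": [gripper, ...]}. A call has 1 to 8 rows; each row is the pose to reach, as a shift and turn from the pose commanded when the call began; what a row does not reach only later rows make up. A row lasts 1/8 s, in which the tool goes at most 62.5 mm and 10.7 degrees, less where a joint would pass 70% of its speed; a pose out of reach is approached as far as the arm can. A call with a gripper value outside its range is refused whole. The fingers move at their own pace and stop on an object; "grip_force" is the grip in N (left out, the last holds). Time passes only in rows, so rows that repeat a pose let the fingers close. It gives the time, the measured TCP pose, the force and the opening at its end, in the units of the state.
- ctrl.get_state(): the state, without advancing time (a new reading comes with each control period).
- vision.read_camera(name): name is "side" or "top" or "wrist"; returns a dict with "image" (420x560x3 uint8, blue, green, red), "fx", "fy", "cx", "cy" (pixels), "R" (3x3) and "t" (3): a world point X has camera coordinates R X + t. Camera axes: x right, y down, z forward; pixel columns grow to the right and rows downward; lengths in m; the calibration is good to about 2 mm. The wrist camera is an equidistant fisheye: a pixel r from the principal point sees the ray r / f radians off the axis. A picture is of the moment at which its call begins. There is no depth.
- ctrl.finish_job(): hands the job in, once; it reports no verdict.
The state is a dict: "clock": time; "joint_pos": joint angles; "qd": joint speeds; "joint_efforts": joint torques, N m; "tool_pos": TCP position; "eef_rot": TCP orientation; "ft_force": force on the tool from outside, world axes, zero at the start; "moment": the same for the moment, N m; "opening": finger opening in m.
Only numpy, scipy, OpenCV 4.12 (cv2) and the standard library are available. Lean on these libraries where they do the work, as an engineer would, in place of code of your own. Each camera call takes 0.05 s, during which the arm holds its last target.

TASK

Re-hang the loose lid of the small plywood chest: slide it back, flat on the chest, until it comes up against the hinge and its knuckle stands between the two hinge knuckles. Then take the steel hinge pin from its wooden cradle and push it through the three knuckles from the right-hand side (seen from the robot), fully home until the spring keeper at the far end drops into its groove, and let go. Feel your way gently, force nothing, and leave the other things on the bench where they are.

Things in the scene. Friction and masses are not known exactly. Their poses are not given: they have to be found in the camera images.
- chest: Open plywood chest fixed to the bench, 150 mm (its x) by 100 mm (its y), rim 60 mm high. Origin: centre of its underside; x points to the hinge side, away from the robot; z up; yaw within 0.3 rad. On a steel ledge behind its far wall stands the steel hinge casting (see slot_front). Hinge and chest bear 40 N from the pin and 40 N from the lid (weight and pressing down count too), no more.
- slot_front (a point): x 80, y 0, z 75 mm on the chest. The hinge axis runs along the chest's y: right tube knuckle at y -54 to -26 mm, left one at 26 to 44, keeper at 49; knuckles 28 mm outside, bore 15.6 mm. The casting is screwed down in slots and its place is not measured: the real axis lies 0 to 26 mm behind this point (chest x 80 to 106) and up to 2.5 mm off in y; feel for it. Height exact; it stays put in use.
- lid: Loose plywood lid, 150 x 104 x 12 mm, 0.32 to 0.48 kg, flat on the chest's rim. Origin: centre of the plate's underside, 60 mm above the bench; axes as the chest's. Battens inside the side walls let it slide only along x (about 1.5 mm play in y). It starts 15 to 48 mm short of the hinge. Slid back, its far edge (x 75 mm) butts against the feet of both hinge knuckles. It drags with 2 to 4 N.
- lid_eye (a point): Centre of the lid's own tube knuckle (28 mm outside, bore 15.6 mm, 40 mm long along y), at x 89, y 0, z 15 mm in the lid's frame, 75 mm above the bench. With the lid butted against the hinge it lies on the real hinge axis.
- lid_bar (a point): Centre of the dark wooden bar across the lid's top, for pushing the lid: 14 mm thick (lid x), 70 mm long (lid y), 20 mm high, from 72 to 92 mm above the bench; this point is at x 5, y 0, z 22 mm in the lid's frame. Best pushed from the robot's side with shut fingertips; pinching it presses the lid down hard.
- pin: Steel hinge pin, 0.18 kg. Origin: on its axis at the shoulder between head and shank; x runs along the shank to the tip. Head 24 mm across, at x -32 to 0. Shank 14 mm across, 130 mm long; a 9 mm wide groove (4 mm across) centred at x 103; the last 14 mm taper to 4 mm. Home: shoulder against the right hinge knuckle, groove under the keeper (2 mm of play).
- pin_head (a point): Where to pinch the pin's head from above: x -17 mm on its axis. At the start the pin lies level, axis 45 mm above the bench, in two notches open above (tops at 48 mm) of a wooden cradle, 90 x 46 mm, fixed to the bench to the right of the chest; the head overhangs the cradle's end. The tip points roughly along the robot's +y.
- pin_tip (a point): Tip of the pin, x 130 mm on its axis.
- keeper (a joint): Spring keeper at the left end of the hinge: its lift in m, 0 = down. The pin's taper lifts it 1.5 to 5 mm against 3 to 4 N of spring, and it drops back to 0 in the groove when the pin is home. Pushing the pin past it takes about 3 to 8 N.
- wrench: steel open-ended wrench lying flat beside the chest; leave it
- bolt: short steel bolt, 78 mm long, 10 mm thick with a 20 mm round head, lying on the bench beside the cradle; not the hinge pin; leave it
- jar: glass jar, 70 mm across, 85 mm high; leave it
- tin: grey paint tin, 80 mm across, 100 mm high; leave it
- tape: grey ring, 90 mm across, 24 mm high, lying flat; leave it
- hammer: hammer lying on the bench; leave it
- screwdriver: screwdriver lying on the bench; leave it
Mind the look-alikes: they are no part of the job. Leave any blue or green look-alike of the pin alone.

How it is judged:
By the outcome, as a careful person would: the job done as asked, in the order asked, and still so for the second after the job is handed in, with the robot touching nothing.
It also fails if it takes over 61 s, if anything falls off the work surface, if the arm or the gripper's body presses on something with over 40 N, if the wrist force passes 120 N, or if a joint passes its speed limit or range.

## Working session

There is one attempt and no reset: what is moved stays moved. The work goes in short steps, Python scripts to look and compute and a tool call to move; the robot and the scene stay as the last step left them, time stands still between calls to the robot, and variables do not carry over. Pictures are saved under pics/ and viewed, and the job is handed in when it is done.

Besides the shell and the picture viewer there is one more tool, called after ">>>" as a command line: name --argument value ..., lists and objects as JSON in quotes. servo_tool: Moves the arm, as the interface text tells. Its arguments: {"type":"object","properties":{"dp":{"type":"array"},"dr":{"type":"array"},"gripper":{"type":"array"},"grip_force":{"type":"number"}},"required":["dp","dr","gripper"]}

```bash
ls; mkdir -p pics; python3 - <<'E'
from station import ctrl, vision
import cv2
s=ctrl.get_state(); print(s)
for n in ("side","top","wrist"):
    c=vision.read_camera(n); cv2.imwrite(f"pics/{n}0.png",c["image"]); print(n,c["fx"],c["fy"],c["cx"],c["cy"],c["R"],c["t"])
    import numpy as np
    print(-np.array(c["R"]).T@np.array(c["t"]))
E
```

```text
pics
{'clock': 0.0, 'joint_pos': array([ 1.16515435,  0.5765392 ,  0.02485792,  1.43791905, -0.01497989,
        1.12901461, -0.05652296]), 'qd': array([-0.00045311,  0.00056962, -0.00064908, -0.00072076, -0.00045009,
        0.00015653, -0.00036669]), 'joint_efforts': array([-9.29229245e-04, -7.65770030e+01,  2.25000434e+00, -2.85980505e+01,
        1.52134319e-02,  1.24819452e-02,  6.79292270e-06]), 'tool_pos': array([ 0.21336835, -0.63993396,  0.2494343 ]), 'eef_rot': array([-8.25689289e-04,  9.87079139e-01,  1.60231253e-01, -1.92153727e-04]), 'ft_force': array([-0.41108372, -0.19578069,  0.35258333]), 'moment': array([0.00053545, 0.02638929, 0.02698651]), 'opening': 0.08532088803156926}
side 503.91286991039647 503.91286991039647 273.4856859282498 209.29230091731782 [[-0.72147143 -0.69234352 -0.01180757]
 [-0.50355311  0.53629049 -0.67736753]
 [ 0.47530331 -0.48275558 -0.73555   ]] [0.3854815  0.37028956 1.11665984]
[-0.06617777  0.60737662  1.07673288]
top 545.2452251518954 545.2452251518954 281.8940110233304 219.42931139188084 [[-1.08552074e-03 -9.99998828e-01 -1.07937205e-03]
 [-9.86868638e-01  1.24560811e-03 -1.61520088e-01]
 [ 1.61521243e-01  8.89865015e-04 -9.86868834e-01]] [-0.04370228  0.58887967  1.47714536]
[ 0.34250908 -0.0457502   1.55281745]
wrist 325.19226210127806 325.19226210127806 281.8857812527377 211.58021450390987 [[ 3.17356357e-01 -9.48306324e-01  2.43532532e-04]
 [-8.98092618e-01 -3.00469564e-01  3.21166141e-01]
 [-3.04490708e-01 -1.02142831e-01 -9.47022835e-01]] [-0.67521278 -0.04228026  0.38010752]
[ 0.29205069 -0.61418723  0.37371393]
```

View pics/side0.png

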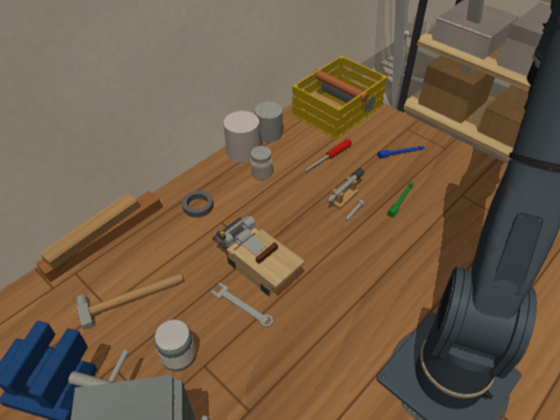

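View pics/top0.png

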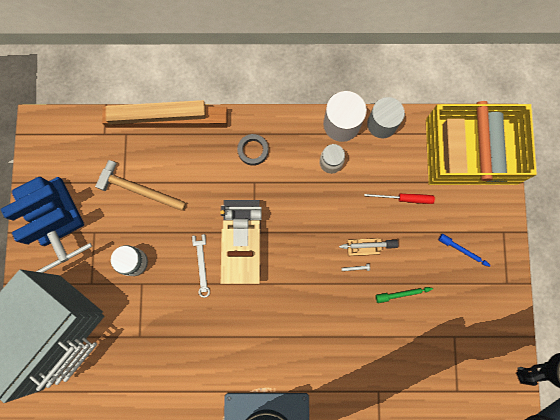

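View pics/wrist0.png

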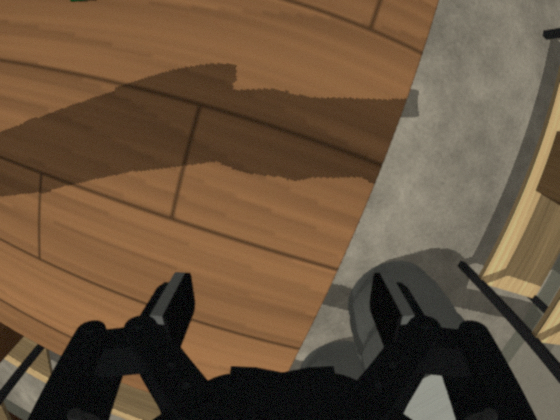

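```bash
cat > h.py <<'E'
import numpy as np, cv2
from station import ctrl, vision
def cam(n,name=None):
    c=vision.read_camera(n)
    if name: cv2.imwrite(f"pics/{name}.png",c["image"])
    c["R"]=np.array(c["R"]);c["t"]=np.array(c["t"]);c["n"]=n
    return c
def ray(c,u,v):
    x=(u-c["cx"])/c["fx"];y=(v-c["cy"])/c["fy"]
    if c["n"]=="wrist":
        r=np.hypot(x,y); d=np.array([x/r*np.sin(r),y/r*np.sin(r),np.cos(r)]) if r>1e-9 else np.array([0,0,1.])
    else: d=np.array([x,y,1.])
    d=c["R"].T@d
    return -c["R"].T@c["t"], d/np.linalg.norm(d)
def onz(c,u,v,z):
    o,d=ray(c,u,v); return o+d*(z-o[2])/d[2]
def proj(c,X):
    p=c["R"]@np.asarray(X,float)+c["t"]
    if c["n"]=="wrist":
        r=np.hypot(p[0],p[1]); th=np.arctan2(r,p[2]); k=th/max(r,1e-12)
        return np.array([c["cx"]+c["fx"]*k*p[0],c["cy"]+c["fy"]*k*p[1]])
    return np.array([c["cx"]+c["fx"]*p[0]/p[2],c["cy"]+c["fy"]*p[1]/p[2]])
def crop(c,u0,v0,u1,v1,k,name):
    im=cv2.resize(c["image"][v0:v1,u0:u1],None,fx=k,fy=k,interpolation=cv2.INTER_CUBIC)
    cv2.imwrite(f"pics/{name}.png",im)
def rpy():
    s=ctrl.get_state(); from scipy.spatial.transform import Rotation as R
    q=s["eef_rot"]; return R.from_quat([q[1],q[2],q[3],q[0]])
E
python3 - <<'E'
from h import *
c=cam("top"); crop(c,210,190,275,295,5,"tchest"); crop(c,325,225,410,285,8,"tpin")
c=cam("side"); crop(c,205,205,315,305,6,"schest"); crop(c,315,155,375,230,6,"spin")
E
```

```text
(no output)
```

View pics/tchest.png

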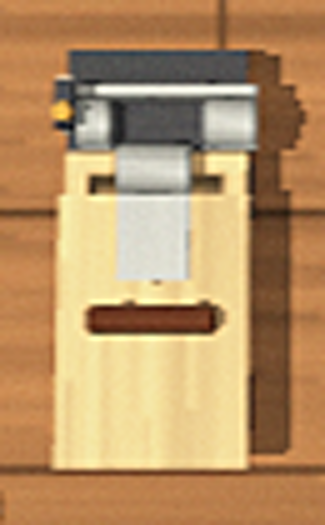

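View pics/tpin.png

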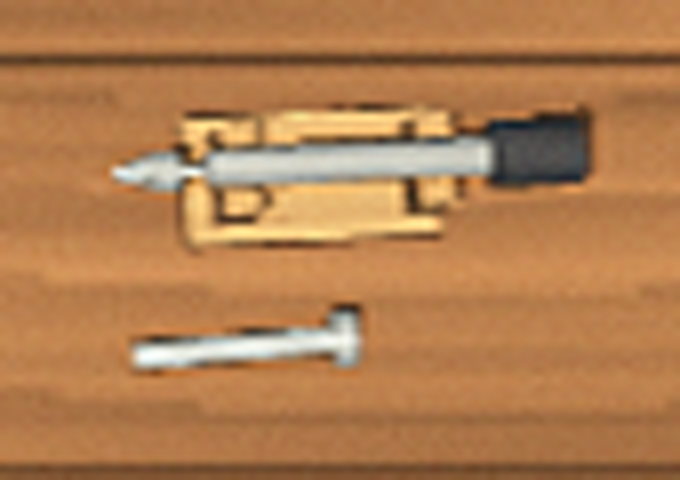

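View pics/schest.png

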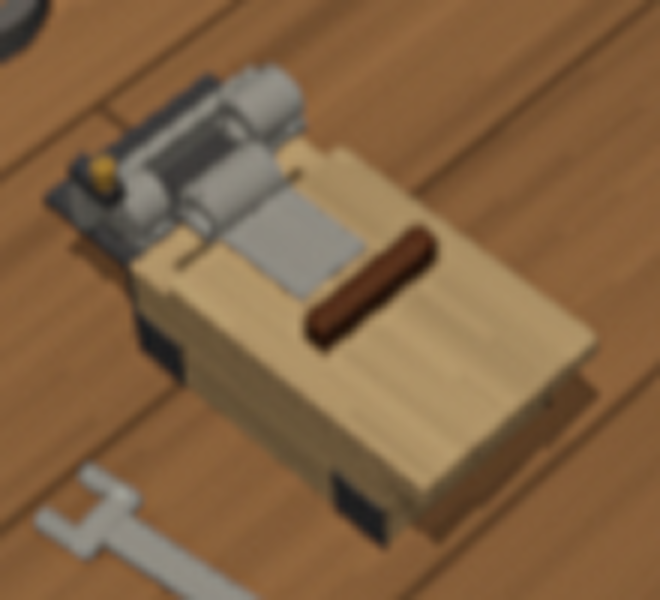

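View pics/spin.png

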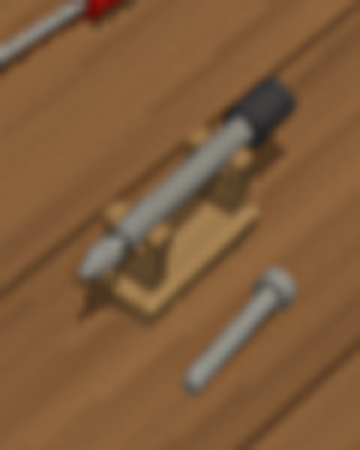

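```bash
python3 - <<'E'
from h import *
c=cam("top")
for n,(u,v),z in [("nearL",(220.4,283.6),.072),("nearR",(259.6,283.6),.072),("farL",(221.4,229),.072),("farR",(260,229),.072),
 ("barL",(227.4,252.5),.092),("barR",(253.6,252.5),.092),("tip",(339,246.4),.045),("headend",(398.5,243.6),.045),("shoulder",(386.5,244.3),.045),
 ("eyeL",(233,224),.089),("eyeR",(248,224),.089),("eyetopc",(240.8,222.5),.089),
 ("RkL",(250,214),.089),("RkR",(261.5,214),.089),("LkL",(225,214),.089),("LkR",(232,214),.089)]:
    print(n,onz(c,u,v,z).round(4))
E
```

```text
nearL [0.4095 0.1218 0.072 ]
nearR [0.4094 0.016  0.072 ]
farL [0.5585 0.1216 0.072 ]
farR [0.5583 0.0157 0.072 ]
barL [0.4917 0.1022 0.092 ]
barR [0.4916 0.0317 0.092 ]
tip [ 0.5131 -0.203   0.045 ]
headend [ 0.5208 -0.3686  0.045 ]
shoulder [ 0.5188 -0.3352  0.045 ]
eyeL [0.5697 0.0884 0.089 ]
eyeR [0.5696 0.0477 0.089 ]
eyetopc [0.5738 0.0673 0.089 ]
RkL [0.5972 0.0425 0.089 ]
RkR [0.5972 0.0111 0.089 ]
LkL [0.5973 0.1106 0.089 ]
LkR [0.5973 0.0915 0.089 ]
```

>>> servo_tool --dp '[[2.3,5.3,0],[4.6,10.6,0],[6.9,16,0],[9.2,21.3,0],[11.5,26.6,0],[13.8,32,0],[16.1,37.3,0],[18.4,42.6,0]]' --dr '[[0,0,0.156],[0,0,0.312],[0,0,0.468],[0,0,0.624],[0,0,0.78],[0,0,0.936],[0,0,1.092],[0,0,1.249]]' --gripper '[1,1,1,1,1,1,1,1]'

```text
clock: 1.3
tool_pos: [0.398, -0.2127, 0.2506]
eef_rot: [0.0, 0.705, 0.709, 0.0]
ft_force: [0.7, -1.0, -0.7]
opening: -0.0
```

>>> servo_tool --dp '[[2.6,6.1,-0.5],[5.2,12.2,-1.5],[7.8,18.3,-2.5],[10.3,24.3,-3],[10.3,24.3,-3]]' --dr '[[0,0,0],[0,0,0],[0,0,0],[0,0,0],[0,0,0]]' --gripper '[1,1,1,1,1]'

```text
clock: 1.92
tool_pos: [0.5014, 0.0332, 0.2202]
eef_rot: [-0.001, 0.705, 0.709, 0.001]
ft_force: [0.1, -1.3, -0.2]
opening: 0.0001
```

```bash
python3 - <<'E'
from h import *
s=ctrl.get_state(); print(s["clock"],s["tool_pos"],s["eef_rot"],s["ft_force"],s["opening"],s["joint_pos"])
c=cam("wrist","w1"); print(-c["R"].T@c["t"], c["R"][2]); cam("top","t1")
np.savez("w1.npz",**{k:c[k] for k in c if k!="n"})
E
```

```text
1.925 [0.50138872 0.03321656 0.22017997] [-5.30866597e-04  7.05058170e-01  7.09148641e-01  9.48690015e-04] [ 0.05567408 -1.3250916  -0.24362974] 8.178302728198914e-05 [ 0.18946567  0.38050424 -0.47857125  1.91583087  0.2185346   0.89524442
 -0.3914434 ]
[0.50099117 0.11546305 0.34453363] [ 0.00336973 -0.32071532 -0.94716964]
```

View pics/w1.png

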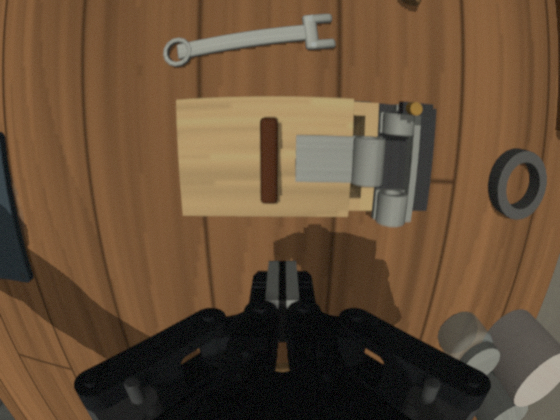

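```bash
python3 - <<'E'
import cv2
im=cv2.imread("pics/w1.png"); cv2.imwrite("pics/w1c.png",cv2.resize(im[85:240,280:445],None,fx=4.8,fy=3.8*1.0,interpolation=cv2.INTER_CUBIC)[:600])
cv2.imwrite("pics/w1d.png",cv2.resize(im[85:230,170:370],None,fx=4,fy=4,interpolation=cv2.INTER_CUBIC))
E
```

```text
(no output)
```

View pics/w1c.png

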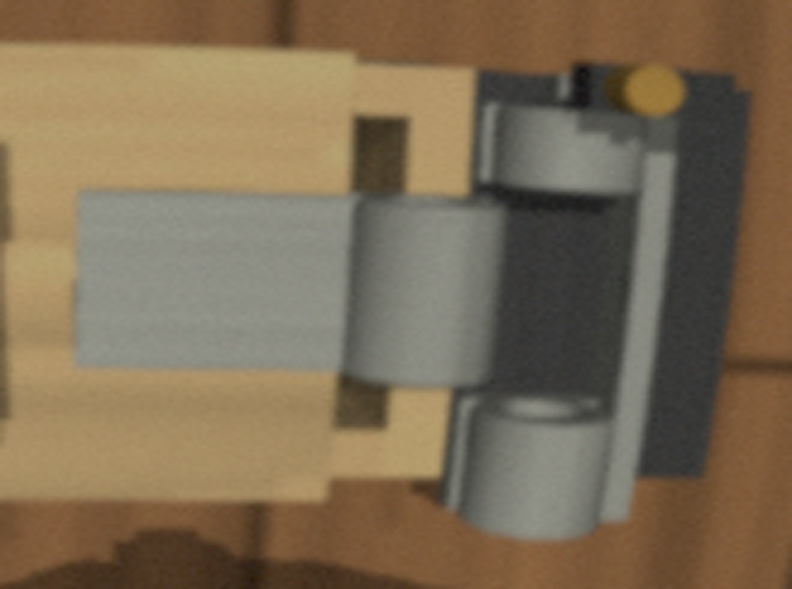

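View pics/w1d.png

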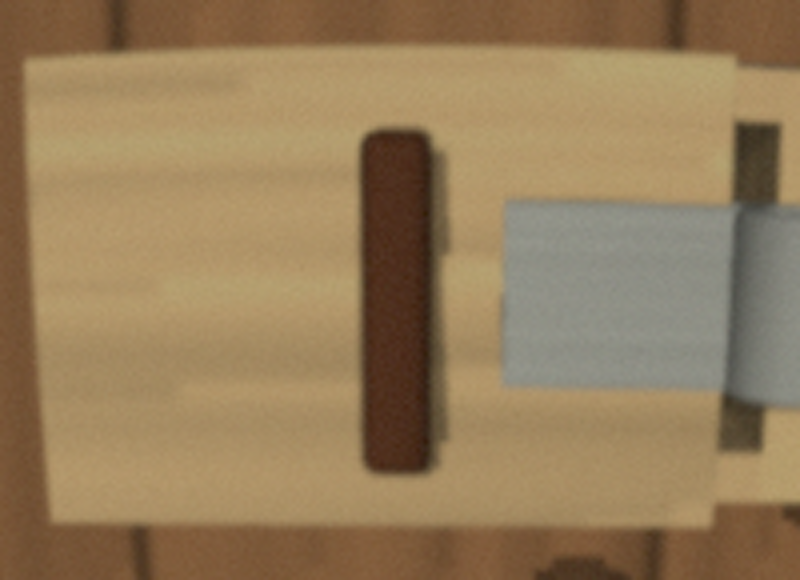

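```bash
python3 - <<'E'
from h import *
c=dict(np.load("w1.npz")); c["n"]="wrist"
A=lambda x,y:(280+x/4.8,85+y/3.8)
B=lambda x,y:(170+x/4,85+y/4)
L=[("nL",B(25,60),.072),("fL",B(736,56),.072),("fR",B(712,526),.072),("nR",B(50,521),.072),
("bar nL",B(361,130),.092),("bar fL",B(432,130),.092),("bar nR",B(364,472),.092),("bar fR",B(430,472),.092),
("wall fL",A(477,68),.060),("wall fR",A(442,478),.060),
("eye L mid",A(430,198),.089),("eye R mid",A(424,384),.089),
("Lk L mid",A(568,104),.089),("Lk R mid",A(568,190),.089),("Rk L mid",A(545,398),.089),("Rk R mid",A(530,532),.089),
("keeper",A(655,92),.089)]
P={}
for n,p,z in L:
    P[n]=onz(c,*p,z); print(n,P[n].round(4))
f=lambda a,b:np.arctan2(*(P[b]-P[a])[[1,0]])
print(f("nL","fL"),f("nR","fR"),f("nR","nL")-np.pi/2,f("fR","fL")-np.pi/2,f("bar nR","bar nL")-np.pi/2)
lc=(P["nL"]+P["fL"]+P["fR"]+P["nR"])/4; print("lid centre",lc)
E
```

```text
nL [0.4115 0.1227 0.072 ]
fL [0.5615 0.1228 0.072 ]
fR [0.5616 0.0189 0.072 ]
nR [0.4109 0.019  0.072 ]
bar nL [0.4848 0.1061 0.092 ]
bar fL [0.4984 0.1061 0.092 ]
bar nR [0.4848 0.0372 0.092 ]
bar fR [0.4983 0.0373 0.092 ]
wall fL [0.5875 0.1211 0.06  ]
wall fR [0.5875 0.0205 0.06  ]
eye L mid [0.5718 0.0924 0.089 ]
eye R mid [0.5734 0.0517 0.089 ]
Lk L mid [0.5953 0.1141 0.089 ]
Lk R mid [0.5964 0.0955 0.089 ]
Rk L mid [0.5962 0.049  0.089 ]
Rk R mid [0.597  0.0171 0.089 ]
keeper [0.6114 0.1181 0.089 ]
0.0004363859237712752 -0.001065674263954007 -0.005920616225808306 0.0015843906761014992 0.0011180228274283444
lid centre [0.48637194 0.07085877 0.072     ]
```

```bash
python3 - <<'E'
from h import *
from scipy.optimize import brentq
c=dict(np.load("w1.npz")); c["n"]="wrist"
A=lambda x,y:(280+x/4.8,85+y/3.8)
def ax(p,side):
    o,d=ray(c,*p); o2=o[[0,2]]; d2=d[[0,2]]/np.linalg.norm(d[[0,2]])
    n=np.array([-d2[1],d2[0]])  # distance of (x,.075) from ray
    if n[0]<0:n=-n   # n points to +x
    # centre on +x side of ray for left edge
    s=0.014 if side=="l" else -0.014
    # n.(X-o)=s
    return o2[0]+(s-n[1]*(0.075-o2[1]))/n[0]
for nm,y,l,r in [("eye",290,352,498),("eye",240,355,503),("Lk",150,497,643),("Rk",470,468,606)]:
    print(nm,ax(A(l,y),"l"),ax(A(r,y),"r"))
E
```

```text
eye 0.5768236126963248 0.5750672041261254
eye 0.5767651138600823 0.5751697565754186
Lk 0.6022179012665658 0.6006108712079611
Rk 0.6025750071318027 0.60086954696424
```

>>> servo_tool --dp '[[-3,2,-4],[-5.5,3.8,-6],[-5.5,3.8,-11],[-5.5,3.8,-12.2],[-5.5,3.8,-12.2],[-4.8,3.8,-12.2],[-4.4,3.8,-12.2],[-4.2,3.8,-12.2]]' --dr '[[0,0,0],[0,0,0],[0,0,0],[0,0,0],[0,0,0],[0,0,0],[0,0,0],[0,0,0]]' --gripper '[1,1,1,1,1,1,1,1]'

```text
clock: 3.02
tool_pos: [0.4594, 0.0666, 0.0989]
eef_rot: [0.0, 0.707, 0.707, 0.001]
ft_force: [0.3, -0.3, -0.1]
opening: -0.0001
```

>>> servo_tool --dp '[[0.3,0.4,0],[0.6,0.4,0],[0.8,0.4,0],[1.0,0.4,0],[1.2,0.4,0],[1.4,0.4,0]]' --dr '[[0,0,0],[0,0,0],[0,0,0],[0,0,0],[0,0,0],[0,0,0]]' --gripper '[1,1,1,1,1,1]'

```text
clock: 3.78
tool_pos: [0.4715, 0.0704, 0.0981]
eef_rot: [-0.0, 0.707, 0.707, -0.001]
ft_force: [-4.9, 0.5, 4.3]
opening: 0.0001
```

>>> servo_tool --dp '[[0.3,0,0.1],[0.6,0,0.1],[0.9,0,0.1],[1.2,0,0.1],[1.5,0,0.1]]' --dr '[[0,0,0],[0,0,0],[0,0,0],[0,0,0],[0,0,0]]' --gripper '[1,1,1,1,1]'

```text
clock: 4.4
tool_pos: [0.4877, 0.0707, 0.0992]
eef_rot: [-0.0, 0.707, 0.707, -0.0]
ft_force: [-2.1, 0.2, -0.2]
opening: 0.0001
```

```bash
python3 - <<'E'
from h import *
s=ctrl.get_state(); print(s["clock"],s["tool_pos"],s["ft_force"])
c=cam("wrist"); crop(c,150,40,480,280,2,"w2"); np.savez("w2.npz",**{k:c[k] for k in c if k!="n"})
E
```

```text
4.4 [0.48769674 0.07065023 0.09924961] [-2.11682579  0.20403971 -0.24784053]
```

View pics/w2.png

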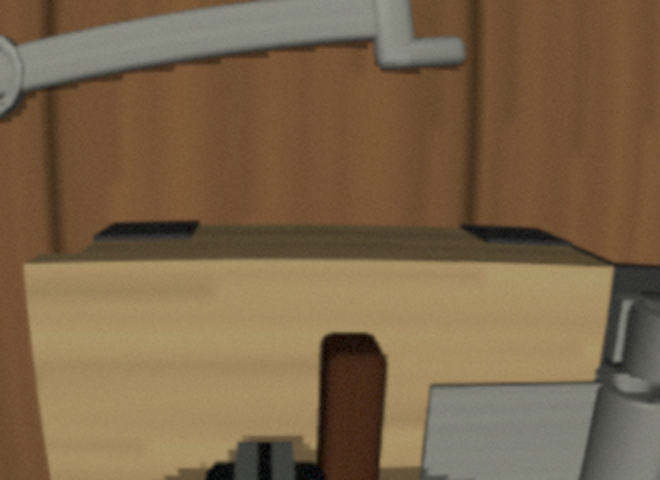

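>>> servo_tool --dp '[[0.15,0,0],[0.3,0,0],[0.4,0,0],[0.5,0,0]]' --dr '[[0,0,0],[0,0,0],[0,0,0],[0,0,0]]' --gripper '[1,1,1,1]'

```text
clock: 4.95
tool_pos: [0.4925, 0.0707, 0.0993]
eef_rot: [-0.0, 0.707, 0.707, -0.0]
ft_force: [-1.6, -0.1, -0.8]
opening: -0.0001
```

>>> servo_tool --dp '[[0.1,0,0],[0.2,0,0]]' --dr '[[0,0,0],[0,0,0]]' --gripper '[1,1]'

```text
clock: 5.2
tool_pos: [0.4945, 0.0706, 0.0993]
eef_rot: [-0.0, 0.707, 0.707, -0.0]
ft_force: [-2.6, 0.2, -0.2]
opening: -0.0001
```

>>> servo_tool --dp '[[0.1,0,0],[0.2,0,0]]' --dr '[[0,0,0],[0,0,0]]' --gripper '[1,1]'

```text
clock: 5.45
tool_pos: [0.4958, 0.0707, 0.0992]
eef_rot: [-0.0, 0.707, 0.707, -0.001]
ft_force: [-6.9, -0.8, 1.8]
opening: -0.0001
```

>>> servo_tool --dp '[[0.05,0,0],[0.1,0,0]]' --dr '[[0,0,0],[0,0,0]]' --gripper '[1,1]'

```text
clock: 5.7
tool_pos: [0.4959, 0.0706, 0.0991]
eef_rot: [-0.001, 0.707, 0.707, -0.001]
ft_force: [-7.9, 0.9, 3.5]
opening: -0.0002
```

>>> servo_tool --dp '[[-1.5,0,0],[-1.5,0,5],[-1,-1,10],[0,-6,12],[1,-6.5,12],[1,-6.5,12]]' --dr '[[0,0,0],[0,0,0],[0,0,0],[0,0,0],[0,0,0],[0,0,0]]' --gripper '[1,1,1,1,1,1]'

```text
clock: 6.45
tool_pos: [0.5078, 0.0055, 0.2191]
eef_rot: [0.0, 0.708, 0.707, 0.0]
ft_force: [-0.6, 0.2, -0.4]
opening: -0.0002
```

```bash
python3 - <<'E'
from h import *
s=ctrl.get_state(); print(s["clock"],s["tool_pos"],s["ft_force"])
c=cam("wrist","w3"); np.savez("w3.npz",**{k:c[k] for k in c if k!="n"})
crop(c,290,50,450,220,4,"w3c");cv2.imwrite("pics/w3c.png",cv2.imread("pics/w3c.png")[:600])
E
```

```text
6.45 [0.50778363 0.00551158 0.21910725] [-0.59624148  0.17388187 -0.41310317]
```

View pics/w3c.png

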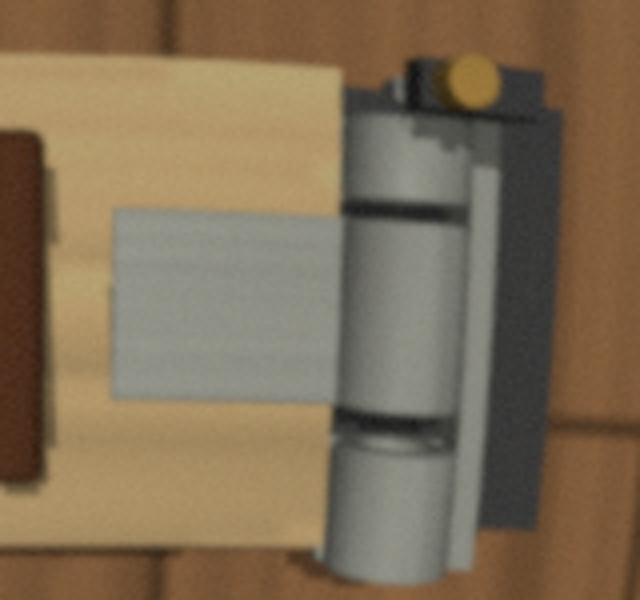

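```bash
cat >> h.py <<'E'
def axx(c,p,side):
    o,d=ray(c,*p); o2=o[[0,2]]; d2=d[[0,2]]/np.linalg.norm(d[[0,2]])
    n=np.array([-d2[1],d2[0]])
    if n[0]<0:n=-n
    s=0.014 if side=="l" else -0.014
    return o2[0]+(s-n[1]*(0.075-o2[1]))/n[0]
E
python3 - <<'E'
from h import *
c=dict(np.load("w3.npz")); c["n"]="wrist"
A=lambda x,y:(290+x/4,50+y/4)
for nm,y,l,r in [("eye",300,344,462),("Lk",160,347,468),("Rk",500,330,449)]:
    print(nm,axx(c,A(l,y),"l"),axx(c,A(r,y),"r"))
for p in [(342,70),(325,545)]: print(onz(c,*A(*p),.072)+[.014,0,0])
for p in [(395,432),(388,582),(405,205),(398,416)]: print(onz(c,*A(*p),.089 if p!=(388,582) else .08))
E
```

```text
eye 0.6019493395479416 0.5991921526112951
Lk 0.6016241001801715 0.5992675369749755
Rk 0.6012968387867346 0.5995129857155346
[0.60050897 0.12260383 0.072     ]
[0.60118253 0.01912966 0.072     ]
[0.59570252 0.04759364 0.089     ]
[0.6000157  0.01305101 0.08      ]
[0.5953773  0.09408893 0.089     ]
[0.59612189 0.05093927 0.089     ]
```

>>> servo_tool --dp '[[0.3,-6,0],[0.5,-12,0],[0.7,-18,0],[0.9,-24,0],[1,-27,0],[1,-27,0]]' --dr '[[0,0,0.02],[0,0,0.046],[0,0,0.046],[0,0,0.046],[0,0,0.046],[0,0,0.046]]' --gripper '[-0.2,-0.2,-0.2,-0.2,-0.2,-0.2]'

```text
clock: 7.25
tool_pos: [0.517, -0.2655, 0.218]
eef_rot: [-0.001, 0.691, 0.722, -0.0]
ft_force: [-0.4, 0.2, -0.0]
opening: 0.0512
```

```bash
python3 - <<'E'
from h import *
s=ctrl.get_state(); print(s["clock"],s["tool_pos"],s["ft_force"],s["opening"])
c=cam("wrist","w4"); np.savez("w4.npz",**{k:c[k] for k in c if k!="n"})
E
```

```text
7.25 [ 0.51696913 -0.26545125  0.2179824 ] [-0.44641813  0.22422081 -0.01699523] 0.051168114257879725
```

View pics/w4.png

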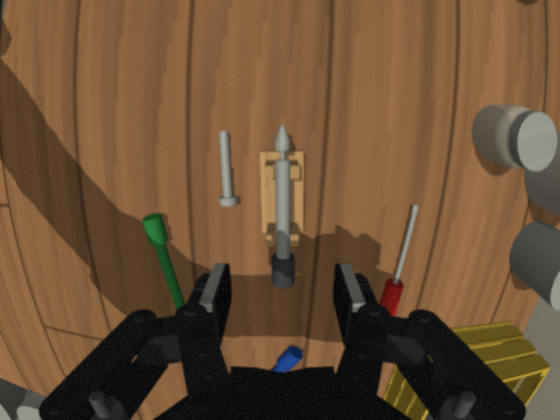

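```bash
python3 - <<'E'
import cv2
im=cv2.imread("pics/w4.png")
cv2.imwrite("pics/w4c.png",cv2.resize(im[115:295,205:325],None,fx=3.3,fy=3.3,interpolation=cv2.INTER_CUBIC))
E
```

```text
(no output)
```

View pics/w4c.png

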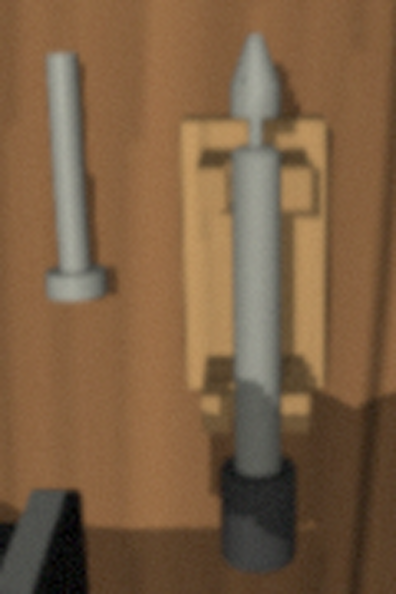

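```bash
python3 - <<'E'
from h import *
c=dict(np.load("w4.npz")); c["n"]="wrist"
A=lambda x,y:(205+x/3.3,115+y/3.3)
print("cam",-c["R"].T@c["t"])
# axis midpoints: (crop y, left, right, z)
P={}
for n,(x,y) in dict(tip=(255.5,34),t1=(255.5,100),g=(255.5,132),s1=(256,160),s2=(257,300),s3=(258,440),sh=(258.5,466),h=(259,520),he=(259.5,566)).items():
    P[n]=onz(c,*A(x,y),.045); print(n,P[n].round(4))
d=P["s3"]-P["s1"]; print("yaw off +y",np.arctan2(-d[0],d[1]), np.arctan2(-(P['s3']-P['tip'])[0],(P['s3']-P['tip'])[1]))
for n in P: print(n, np.linalg.norm(P[n]-P["tip"]).round(4))
E
```

```text
cam [ 0.51368912 -0.18309069  0.34223329]
tip [ 0.5147 -0.2017  0.045 ]
t1 [ 0.5156 -0.2202  0.045 ]
g [ 0.516  -0.2292  0.045 ]
s1 [ 0.5165 -0.2371  0.045 ]
s2 [ 0.5186 -0.2784  0.045 ]
s3 [ 0.521  -0.3232  0.045 ]
sh [ 0.5216 -0.3321  0.045 ]
h [ 0.5226 -0.3513  0.045 ]
he [ 0.5236 -0.3685  0.045 ]
yaw off +y -3.0890267331913823 -3.0900438287031773
tip 0.0
t1 0.0184
g 0.0275
s1 0.0355
s2 0.0767
s3 0.1216
sh 0.1306
h 0.1498
he 0.1671
```

>>> servo_tool --dp '[[0.3,-5,-2],[0.55,-8.35,-5],[0.55,-8.35,-10],[0.55,-8.35,-12],[0.55,-8.35,-12]]' --dr '[[0,0,0.009],[0,0,0.009],[0,0,0.009],[0,0,0.009],[0,0,0.009]]' --gripper '[-0.2,-0.2,-0.2,-0.2,-0.2]'

```text
clock: 7.92
tool_pos: [0.5229, -0.3446, 0.0976]
eef_rot: [-0.002, 0.686, 0.727, 0.0]
ft_force: [0.2, -0.2, -0.5]
opening: 0.0513
```

```bash
python3 - <<'E'
from h import *
s=ctrl.get_state(); print(s["clock"],s["tool_pos"],s["eef_rot"],s["ft_force"],s["opening"])
c=cam("wrist","w5"); np.savez("w5.npz",**{k:c[k] for k in c if k!="n"})
print(proj(c,[.5225,-.349,.057]),proj(c,[.5216,-.3321,.045]))
E
```

```text
7.925 [ 0.5229294  -0.34463179  0.09758215] [-2.07762655e-03  6.86159856e-01  7.27447797e-01  1.97065966e-04] [ 0.21346619 -0.17062179 -0.47964011] 0.05127409656783542
[280.3283883  262.60822939] [280.58935127 227.3924006 ]
```

View pics/w5.png

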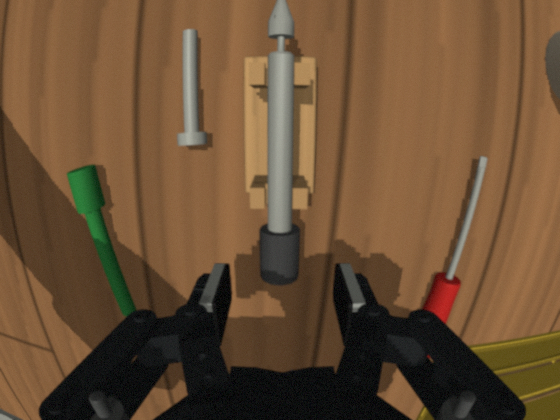

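```bash
python3 - <<'E'
from h import *
c=dict(np.load("w5.npz")); c["n"]="wrist"
for p in [(130,310),(108,250),(85,190),(440,300),(430,330)]: print(p,onz(c,*p,.01))
E
```

```text
(130, 310) [ 0.39593826 -0.43221124  0.01      ]
(108, 250) [ 0.38494952 -0.37500815  0.01      ]
(85, 190) [ 0.37011458 -0.32571989  0.01      ]
(440, 300) [ 0.66231825 -0.40573497  0.01      ]
(430, 330) [ 0.66263081 -0.4387241   0.01      ]
```

>>> servo_tool --dp '[[0,-0.3,-2],[0,-0.4,-4],[0,-0.4,-5.2],[0,-0.4,-5.2],[0,-0.4,-5.2]]' --dr '[[0,0,0],[0,0,0],[0,0,0],[0,0,0],[0,0,0]]' --gripper '[-0.2,-0.2,-0.2,-0.2,-0.2]'

```text
clock: 8.6
tool_pos: [0.5233, -0.3518, 0.0476]
eef_rot: [0.0, 0.687, 0.726, 0.0]
ft_force: [-0.6, 0.6, -0.5]
opening: 0.0514
```

>>> servo_tool --dp '[[-0.05,0.25,-0.25],[-0.05,0.25,-0.25],[-0.05,0.25,-0.25]]' --dr '[[0,0,0],[0,0,0],[0,0,0]]' --gripper '[-0.2,-0.2,-0.2]'

```text
clock: 8.98
tool_pos: [0.5226, -0.3494, 0.045]
eef_rot: [0.0, 0.687, 0.726, -0.0]
ft_force: [-0.8, 1.2, 0.4]
opening: 0.051
```

>>> servo_tool --dp '[[0,0,0],[0,0,0],[0,0,0],[0,0,0]]' --dr '[[0,0,0],[0,0,0],[0,0,0],[0,0,0]]' --gripper '[0.3,0.6,1,1]' --grip_force 60

```text
clock: 9.48
tool_pos: [0.5221, -0.3495, 0.0448]
eef_rot: [-0.0, 0.687, 0.726, -0.0]
ft_force: [-2.3, -0.6, 2.4]
opening: 0.0225
```

>>> servo_tool --dp '[[0,0,0.5],[0,0,1.5],[0,0,3.5],[0,0,6],[0,0,7],[0,0,7]]' --dr '[[0,0,0],[0,0,0],[0,0,0],[0,0,0],[0,0,0],[0,0,0]]' --gripper '[1,1,1,1,1,1]'

```text
clock: 10.22
tool_pos: [0.5229, -0.3495, 0.1155]
eef_rot: [0.001, 0.687, 0.726, 0.0]
ft_force: [-0.6, -0.1, -1.7]
opening: 0.0223
```

```bash
python3 - <<'E'
from h import *
s=ctrl.get_state(); print(s["clock"],s["tool_pos"],s["eef_rot"],s["ft_force"],s["moment"],s["opening"])
c=cam("wrist","w6"); np.savez("w6.npz",**{k:c[k] for k in c if k!="n"})
c=cam("side"); crop(c,315,110,395,200,6,"s6"); np.savez("s6.npz",**{k:c[k] for k in c if k!="n"})
E
```

```text
10.225 [ 0.52293563 -0.34953581  0.1155218 ] [7.99888961e-04 6.87420313e-01 7.26259343e-01 2.01091728e-04] [-0.58332828 -0.13153668 -1.74517242] [-0.1093766   0.01784525 -0.00272415] 0.022253773184670884
```

View pics/w6.png

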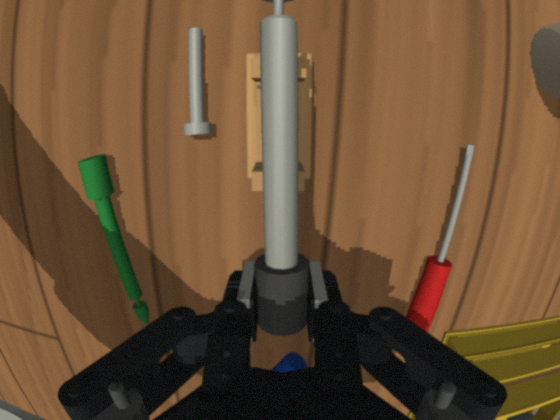

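View pics/s6.png

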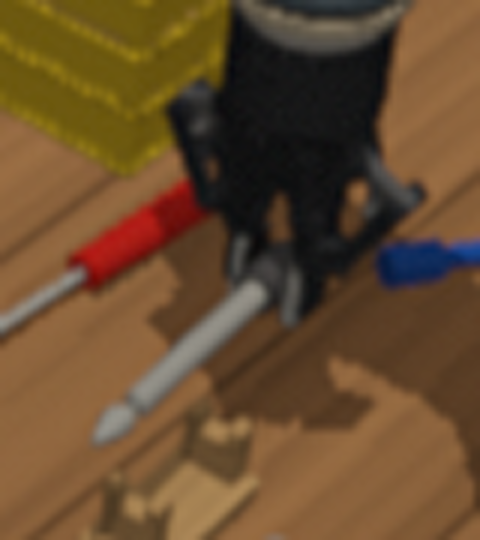

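>>> servo_tool --dp '[[2,4,0],[4,9,0],[6.5,14,0],[7.8,18,0],[7.8,18,0],[7.8,18,-2],[7.8,18,-2],[7.8,18,-2]]' --dr '[[0,0,-0.02],[0,0,-0.053],[0,0,-0.053],[0,0,-0.053],[0,0,-0.053],[0,0,-0.053],[0,0,-0.053],[0,0,-0.053]]' --gripper '[1,1,1,1,1,1,1,1]'

```text
clock: 11.32
tool_pos: [0.6002, -0.17, 0.0947]
eef_rot: [-0.0, 0.707, 0.708, -0.0]
ft_force: [-0.4, -0.7, -0.9]
opening: 0.0225
```

```bash
python3 - <<'E'
from h import *
s=ctrl.get_state(); print(s["clock"],s["tool_pos"],s["eef_rot"],s["ft_force"],s["moment"],s["opening"])
c=cam("wrist","w7"); np.savez("w7.npz",**{k:c[k] for k in c if k!="n"})
c=cam("side"); crop(c,220,150,330,240,7,"s7"); np.savez("s7.npz",**{k:c[k] for k in c if k!="n"})
c=cam("top"); crop(c,220,190,320,260,7,"t7"); np.savez("t7.npz",**{k:c[k] for k in c if k!="n"})
E
```

```text
11.325 [ 0.60022191 -0.16995141  0.09471634] [-2.33053674e-04  7.06657200e-01  7.07556000e-01 -2.32176442e-04] [-0.39687505 -0.65089264 -0.89883268] [-0.07928904 -0.01645817 -0.00121281] 0.022460585075330365
```

View pics/w7.png

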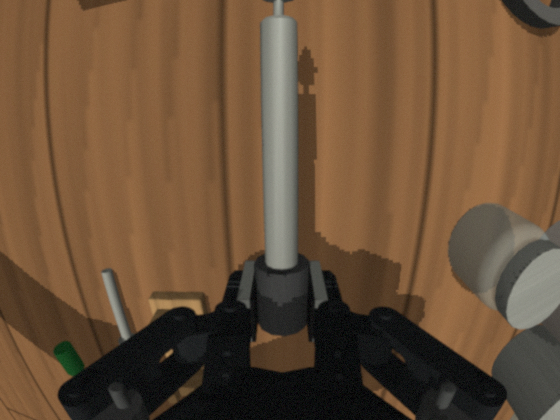

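View pics/s7.png

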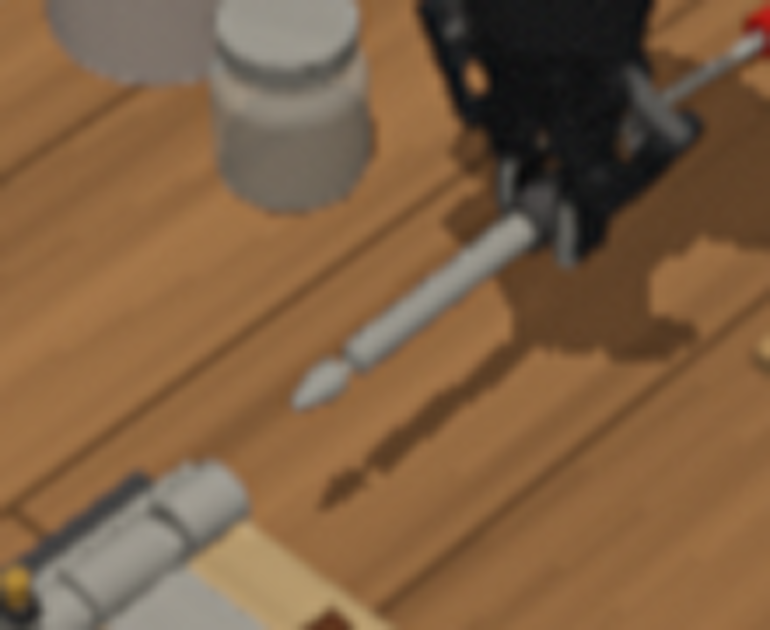

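View pics/t7.png

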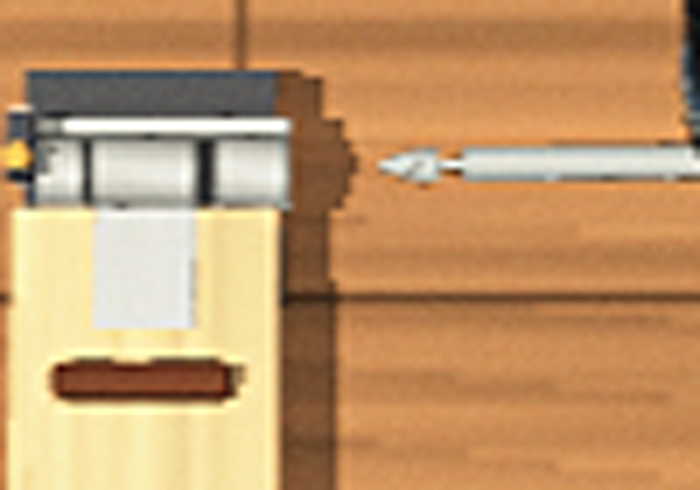

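```bash
python3 - <<'E'
from h import *
T=dict(np.load("t7.npz")); T["n"]="top"
S=dict(np.load("s7.npz")); S["n"]="side"
a=lambda x,y:(220+(x+.5)/7-.5,190+(y+.5)/7-.5)
b=lambda x,y:(220+(x+.5)/7-.5,150+(y+.5)/7-.5)
def tri(p,q):
    o1,d1=ray(T,*p);o2,d2=ray(S,*q)
    A=np.array([d1,-d2]).T; k=np.linalg.lstsq(A,o2-o1,rcond=None)[0]
    X,Y=o1+k[0]*d1,o2+k[1]*d2
    return (X+Y)/2,np.linalg.norm(X-Y)
print("tip",tri(a(378,166),b(292,404)))
print("groove",tri(a(452,164),b(348,357)))
print("shoulder sidecast at tool x",)
# side: shank points axis ray ∩ plane x=0.6
for n,p in dict(tip=(292,404),tb=(330,377),gr=(348,357),s1=(380,338),s2=(450,287),s3=(515,238)).items():
    o,d=ray(S,*b(*p)); X=o+d*(0.6002-o[0])/d[0]; print(n,X.round(4))
for n,p in dict(tip=(378,166),gr=(452,164),s1=(480,164),s2=(680,163)).items():
    X=onz(T,*a(*p),.095); print(n,X.round(4))
# hinge top cam: lid far edge and knuckle far tangent
print("lid edge", onz(T,*a(150,207),.072))
for r in (138,):
    o,d=ray(T,*a(140,r)); o2=o[[0,2]];d2=d[[0,2]]/np.linalg.norm(d[[0,2]]); n=np.array([-d2[1],d2[0]]); n*=np.sign(n[0]); print("axis x from far tangent",o2[0]+(-.014-n[1]*(.075-o2[1]))/n[0])
for u in (215,290): print("Rk",onz(T,*a(u,170),.089))
print("Rk right face at axis z", onz(T,*a(291,180),.075))
E
```

```text
tip (array([ 0.59860011, -0.02175153,  0.09231126]), np.float64(0.0002267641261445751))
groove (array([ 0.59803108, -0.05090758,  0.09653866]), np.float64(0.001190081608960782))
shoulder sidecast at tool x
tip [ 0.6002 -0.0231  0.0901]
tb [ 0.6002 -0.0438  0.0891]
gr [ 0.6002 -0.0539  0.0926]
s1 [ 0.6002 -0.0717  0.0897]
s2 [ 0.6002 -0.1115  0.0885]
s3 [ 0.6002 -0.1496  0.0882]
tip [ 0.598  -0.0219  0.095 ]
gr [ 0.5988 -0.0506  0.095 ]
s1 [ 0.5988 -0.0614  0.095 ]
s2 [ 0.5991 -0.139   0.095 ]
lid edge [0.58581613 0.06814386 0.072     ]
axis x from far tangent 0.5986169678109747
Rk [0.59758845 0.04169032 0.089     ]
Rk [0.59755127 0.01249108 0.089     ]
Rk right face at axis z [0.5960025  0.01263488 0.075     ]
```

>>> servo_tool --dp '[[0,0,-1.3],[0,0,-2.0],[0,1,-2.0],[0,2,-2.0],[0,2.5,-2.0],[0,2.5,-2.0]]' --dr '[[0,0,0],[0,0,0],[0,0,0],[0,0,0],[0,0,0],[0,0,0]]' --gripper '[1,1,1,1,1,1]'

```text
clock: 12.22
tool_pos: [0.6008, -0.1435, 0.0751]
eef_rot: [0.0, 0.706, 0.708, 0.0]
ft_force: [-0.0, 0.7, -1.5]
opening: 0.0224
```

```bash
python3 - <<'E'
from h import *
s=ctrl.get_state(); print(s["clock"],s["tool_pos"],s["eef_rot"],s["ft_force"],s["moment"],s["opening"])
c=cam("side"); crop(c,220,150,330,240,7,"s8"); np.savez("s8.npz",**{k:c[k] for k in c if k!="n"})
c=cam("top"); crop(c,220,190,320,260,7,"t8"); np.savez("t8.npz",**{k:c[k] for k in c if k!="n"})
E
```

```text
12.225 [ 0.60076641 -0.1435025   0.07510452] [1.45299490e-04 7.05956630e-01 7.08255021e-01 2.02237510e-04] [-0.03873827  0.72468236 -1.49516355] [-0.10524623 -0.0144061   0.0515481 ] 0.022440633832535934
```

View pics/s8.png

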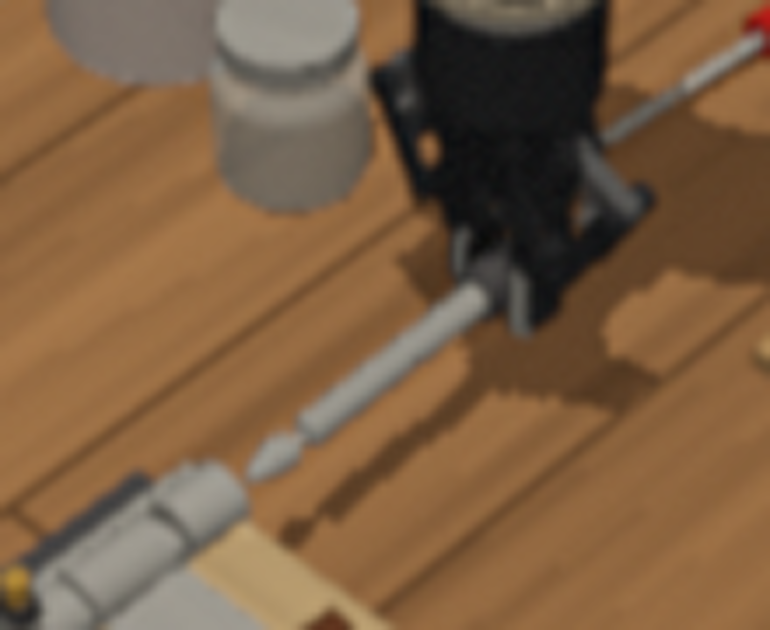

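View pics/t8.png

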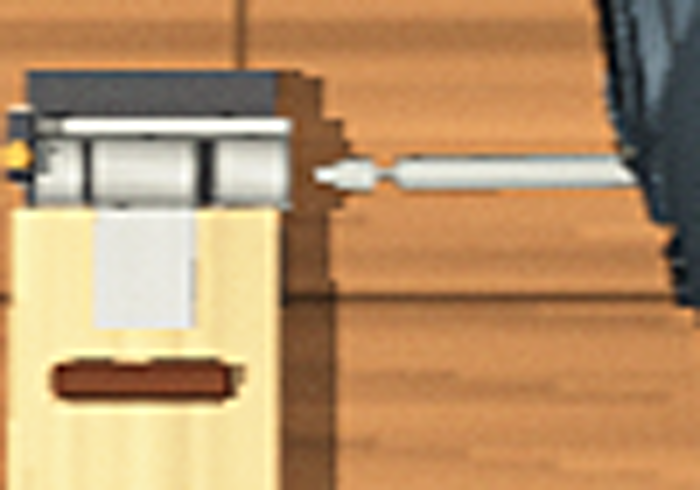

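>>> servo_tool --dp '[[0,0.4,0],[0,0.8,0],[0,1.1,0],[0,1.4,0],[0,1.6,0]]' --dr '[[0,0,0],[0,0,0],[0,0,0],[0,0,0],[0,0,0]]' --gripper '[1,1,1,1,1]'

```text
clock: 12.95
tool_pos: [0.6005, -0.1281, 0.0748]
eef_rot: [-0.0, 0.706, 0.708, 0.0]
ft_force: [0.2, -0.4, -0.9]
opening: 0.0222
```

>>> servo_tool --dp '[[0,0.3,0],[0,0.6,0],[0,0.9,0]]' --dr '[[0,0,0],[0,0,0],[0,0,0]]' --gripper '[1,1,1]'

```text
clock: 13.32
tool_pos: [0.6006, -0.1192, 0.0748]
eef_rot: [0.0, 0.706, 0.708, 0.0]
ft_force: [0.6, -0.5, 0.1]
opening: 0.0225
```

>>> servo_tool --dp '[[0,0.3,0],[0,0.6,0],[0,0.9,0]]' --dr '[[0,0,0],[0,0,0],[0,0,0]]' --gripper '[1,1,1]'

```text
clock: 13.7
tool_pos: [0.6006, -0.1102, 0.0749]
eef_rot: [0.0, 0.706, 0.708, 0.0]
ft_force: [1.0, -0.7, -2.0]
opening: 0.0218
```

>>> servo_tool --dp '[[0,0.3,0],[0,0.6,0],[0,0.9,0]]' --dr '[[0,0,0],[0,0,0],[0,0,0]]' --gripper '[1,1,1]'

```text
clock: 14.08
tool_pos: [0.6006, -0.1012, 0.0748]
eef_rot: [0.0, 0.706, 0.708, 0.0]
ft_force: [2.0, -0.0, -1.4]
opening: 0.0222
```

```bash
python3 - <<'E'
from h import *
s=ctrl.get_state(); print(s["clock"],s["tool_pos"],s["eef_rot"],s["ft_force"],s["moment"],s["opening"])
E
```

```text
14.075 [ 0.60057474 -0.10118632  0.07482791] [6.33501415e-05 7.06440351e-01 7.07772580e-01 4.17235661e-05] [ 2.00624594 -0.01982826 -1.41057462] [-0.17998588 -0.27600761 -0.15195276] 0.022178986424821405
```

>>> servo_tool --dp '[[0.03,0.2,0],[0.05,0.4,0],[0.05,0.7,0]]' --dr '[[0,0,0],[0,0,0],[0,0,0]]' --gripper '[1,1,1]'

```text
clock: 14.45
tool_pos: [0.6009, -0.0942, 0.0747]
eef_rot: [-0.0, 0.706, 0.708, -0.0]
ft_force: [-0.1, -1.1, -0.6]
opening: 0.0224
```

>>> servo_tool --dp '[[0,0.3,0],[0,0.6,0],[0,0.9,0]]' --dr '[[0,0,0],[0,0,0],[0,0,0]]' --gripper '[1,1,1]'

```text
clock: 14.82
tool_pos: [0.601, -0.0851, 0.0748]
eef_rot: [-0.0, 0.706, 0.708, -0.0]
ft_force: [0.6, 0.3, -1.1]
opening: 0.0224
```

Tip is now in the lid's knuckle with almost no resistance. Continuing.

>>> servo_tool --dp '[[0,0.3,0],[0,0.6,0],[0,0.9,0],[0,1.2,0]]' --dr '[[0,0,0],[0,0,0],[0,0,0],[0,0,0]]' --gripper '[1,1,1,1]'

```text
clock: 15.32
tool_pos: [0.601, -0.0732, 0.0748]
eef_rot: [-0.0, 0.706, 0.708, -0.0]
ft_force: [0.4, -0.0, -0.7]
opening: 0.0219
```

>>> servo_tool --dp '[[0,0.3,0],[0,0.6,0],[0,0.9,0],[0,1.2,0]]' --dr '[[0,0,0],[0,0,0],[0,0,0],[0,0,0]]' --gripper '[1,1,1,1]'

```text
clock: 15.82
tool_pos: [0.601, -0.0611, 0.0748]
eef_rot: [-0.0, 0.706, 0.708, -0.0]
ft_force: [-0.3, -0.7, -1.8]
opening: 0.022
```

>>> servo_tool --dp '[[0,0.3,0],[0,0.6,0],[0,0.9,0]]' --dr '[[0,0,0],[0,0,0],[0,0,0]]' --gripper '[1,1,1]'

```text
clock: 16.2
tool_pos: [0.601, -0.0522, 0.0748]
eef_rot: [0.0, 0.706, 0.708, 0.0]
ft_force: [-0.4, -0.9, -0.7]
opening: 0.022
```

>>> servo_tool --dp '[[0,0.3,0],[0,0.6,0],[0,0.9,0],[0,1.2,0],[0,1.5,0]]' --dr '[[0,0,0],[0,0,0],[0,0,0],[0,0,0],[0,0,0]]' --gripper '[1,1,1,1,1]'

```text
clock: 16.82
tool_pos: [0.601, -0.0371, 0.0748]
eef_rot: [-0.0, 0.706, 0.708, -0.0]
ft_force: [0.2, -0.6, -1.3]
opening: 0.0223
```

>>> servo_tool --dp '[[0,0.2,0],[0,0.4,0],[0,0.6,0]]' --dr '[[0,0,0],[0,0,0],[0,0,0]]' --gripper '[1,1,1]'

```text
clock: 17.2
tool_pos: [0.601, -0.0313, 0.0748]
eef_rot: [0.0, 0.706, 0.708, -0.0]
ft_force: [0.7, -0.5, -1.0]
opening: 0.022
```

>>> servo_tool --dp '[[0,0.2,0],[0,0.4,0],[0,0.6,0]]' --dr '[[0,0,0],[0,0,0],[0,0,0]]' --gripper '[1,1,1]'

```text
clock: 17.58
tool_pos: [0.601, -0.0259, 0.0748]
eef_rot: [0.0, 0.707, 0.708, -0.0]
ft_force: [-0.1, -3.4, 0.2]
opening: 0.0222
```

Keeper is now being lifted (−3.4 N). Continuing slowly.

>>> servo_tool --dp '[[0,0.2,0],[0,0.4,0],[0,0.6,0]]' --dr '[[0,0,0],[0,0,0],[0,0,0]]' --gripper '[1,1,1]'

```text
clock: 17.95
tool_pos: [0.6009, -0.0212, 0.0748]
eef_rot: [0.001, 0.707, 0.707, -0.001]
ft_force: [0.3, -7.7, 0.3]
opening: 0.0225
```

>>> servo_tool --dp '[[0,0.2,0],[0,0.4,0],[0,0.6,0]]' --dr '[[0,0,0],[0,0,0],[0,0,0]]' --gripper '[1,1,1]'

```text
clock: 18.32
tool_pos: [0.601, -0.015, 0.0749]
eef_rot: [0.001, 0.707, 0.707, -0.001]
ft_force: [0.2, -7.9, 1.7]
opening: 0.022
```

```bash
python3 - <<'E'
from h import *
s=ctrl.get_state(); print(s["clock"],s["tool_pos"],s["eef_rot"],s["ft_force"],s["moment"],s["opening"])
c=cam("wrist","w9"); np.savez("w9.npz",**{k:c[k] for k in c if k!="n"})
E
```

```text
18.325 [ 0.6009826  -0.01497212  0.07486757] [ 6.37698288e-04  7.06862452e-01  7.07350381e-01 -7.11087936e-04] [ 0.22570259 -7.88209907  1.6504012 ] [-1.61290804 -0.03183568  0.03716253] 0.021973870086738723
```

View pics/w9.png

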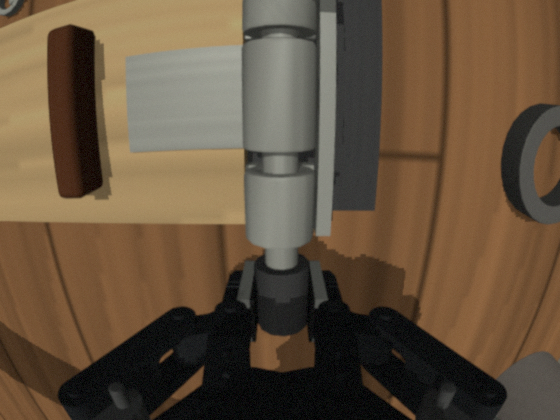

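>>> servo_tool --dp '[[0,0.2,0],[0,0.4,0],[0,0.6,0]]' --dr '[[0,0,0],[0,0,0],[0,0,0]]' --gripper '[1,1,1]'

```text
clock: 18.75
tool_pos: [0.601, -0.0091, 0.0749]
eef_rot: [0.001, 0.707, 0.707, -0.001]
ft_force: [-0.5, -6.4, 1.4]
opening: 0.0218
```

>>> servo_tool --dp '[[0,0.15,0],[0,0.3,0]]' --dr '[[0,0,0],[0,0,0]]' --gripper '[1,1]'

```text
clock: 19.0
tool_pos: [0.601, -0.0044, 0.0749]
eef_rot: [0.0, 0.707, 0.708, 0.0]
ft_force: [-0.3, -0.3, -1.3]
opening: 0.0222
```

>>> servo_tool --dp '[[0,0.1,0],[0,0.2,0]]' --dr '[[0,0,0],[0,0,0]]' --gripper '[1,1]'

```text
clock: 19.25
tool_pos: [0.601, -0.003, 0.0748]
eef_rot: [0.0, 0.707, 0.708, -0.0]
ft_force: [0.5, -6.0, -0.1]
opening: 0.0224
```

>>> servo_tool --dp '[[0,0.05,0],[0,0.1,0]]' --dr '[[0,0,0],[0,0,0]]' --gripper '[1,1]'

```text
clock: 19.5
tool_pos: [0.601, -0.0029, 0.0747]
eef_rot: [0.001, 0.707, 0.707, -0.001]
ft_force: [1.0, -8.0, 0.1]
opening: 0.0223
```

```bash
python3 - <<'E'
from h import *
s=ctrl.get_state(); print(s["clock"],s["tool_pos"],s["ft_force"],s["moment"],s["opening"])
c=cam("wrist","w10"); crop(c,200,0,400,300,2,"w10c")
c=cam("side"); crop(c,205,195,285,255,9,"s10")
E
```

```text
19.5 [ 0.6009558  -0.00288086  0.07474491] [ 1.04477946 -7.96864065  0.08349114] [-1.63491905 -0.06582066 -0.02049699] 0.022291509387708068
```

View pics/w10c.png

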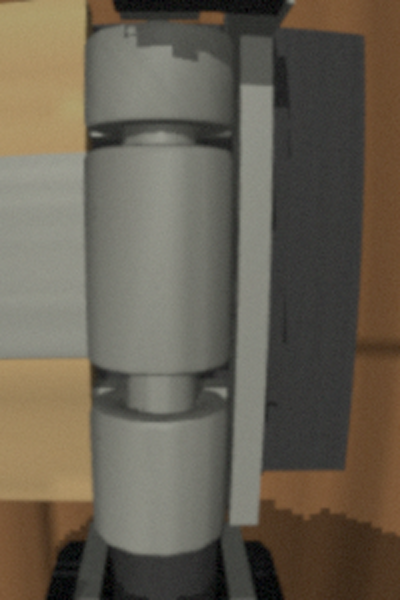

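View pics/s10.png

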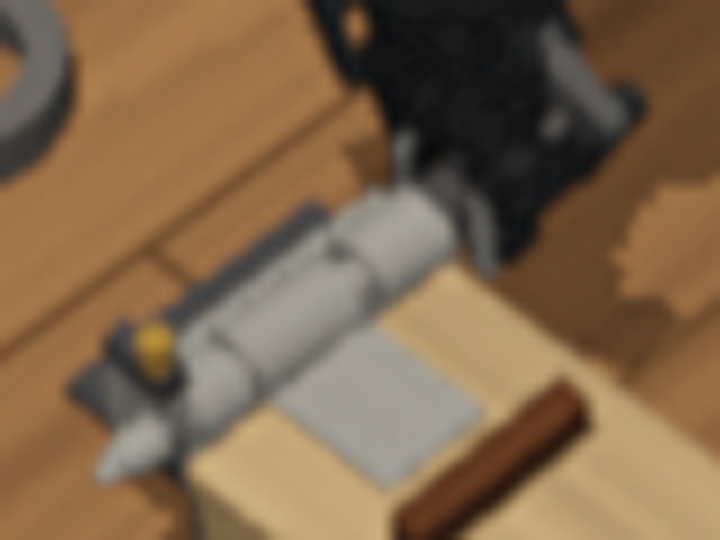

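>>> servo_tool --dp '[[0,-0.15,0],[0,-0.15,0],[0,-0.15,0],[0,-0.15,0],[0,-0.15,0],[0,-0.15,0]]' --dr '[[0,0,0],[0,0,0],[0,0,0],[0,0,0],[0,0,0],[0,0,0]]' --gripper '[1,1,0.3,0,-0.3,-0.3]'

```text
clock: 20.35
tool_pos: [0.601, -0.0026, 0.0748]
eef_rot: [-0.0, 0.706, 0.708, 0.0]
ft_force: [-0.4, 0.1, -0.1]
opening: 0.0555
```

>>> servo_tool --dp '[[0,0,1],[0,-0.3,3],[0,-0.5,6],[0,-2,10],[0,-4,14],[0,-4,14]]' --dr '[[0,0,0],[0,0,0],[0,0,0],[0,0,0],[0,0,0],[0,0,0]]' --gripper '[-0.3,-0.3,-0.3,-0.3,-0.3,-0.3]'

```text
clock: 21.1
tool_pos: [0.6026, -0.0447, 0.2186]
eef_rot: [0.003, 0.707, 0.707, 0.002]
ft_force: [-0.3, 0.8, -0.3]
opening: 0.0556
```

```bash
python3 - <<'E'
from h import *
s=ctrl.get_state(); print(s["clock"],s["tool_pos"],s["ft_force"],s["opening"])
c=cam("wrist","w11"); np.savez("w11.npz",**{k:c[k] for k in c if k!="n"}); crop(c,150,0,450,250,2,"w11c")
c=cam("side","s11f"); crop(c,205,195,285,255,9,"s11")
c=cam("top","t11f"); crop(c,210,190,290,260,8,"t11")
E
```

```text
21.1 [ 0.60258129 -0.04474276  0.21862458] [-0.30998339  0.76918356 -0.32398341] 0.05562015413357736
```

View pics/w11c.png

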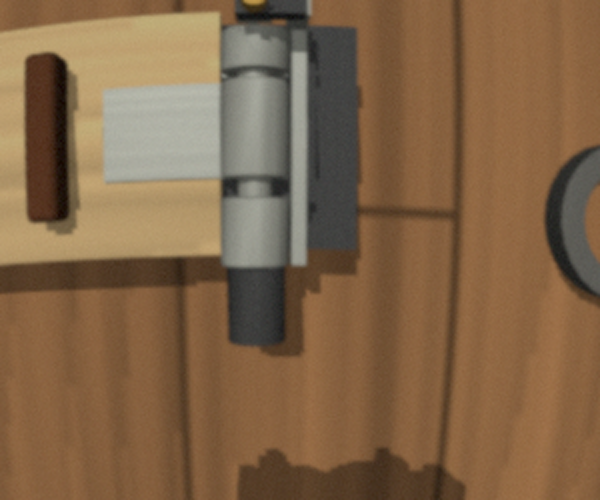

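View pics/s11.png

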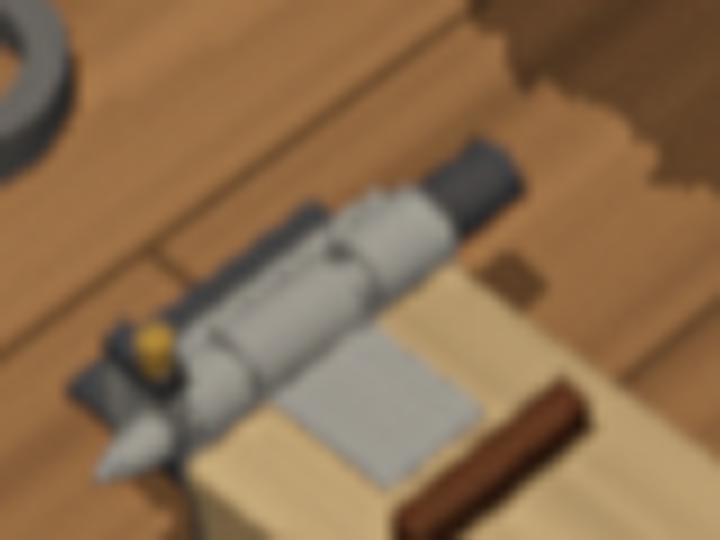

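View pics/t11.png

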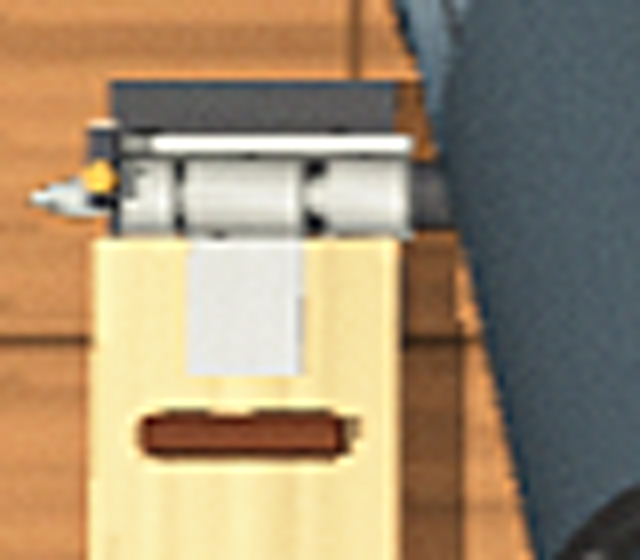

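```bash
python3 - <<'E'
from h import *
def cen(f,box):
    u0,v0,u1,v1=box; im=cv2.imread(f)[v0:v1,u0:u1]; h=cv2.cvtColor(im,cv2.COLOR_BGR2HSV)
    m=cv2.inRange(h,(15,150,120),(35,255,255)); M=cv2.moments(m,True); return M["m00"],u0+M["m10"]/max(M["m00"],1),v0+M["m01"]/max(M["m00"],1)
for f in ("side0","s11f"): print(f,cen(f"pics/{f}.png",(214,226,232,242)))
for f in ("top0","t11f"): print(f,cen(f"pics/{f}.png",(216,206,228,220)))
a=cv2.imread("pics/top0.png");b=cv2.imread("pics/t11f.png")
d=(cv2.absdiff(a,b).max(2)>50).astype(np.uint8)
n,l,st,ce=cv2.connectedComponentsWithStats(d)
print([(tuple(st[i]),) for i in range(1,n) if st[i][4]>25])
E
```

```text
side0 (8.0, 221.25, 231.625)
s11f (9.0, 221.88888888888889, 232.66666666666666)
top0 (16.0, 221.5625, 212.5625)
t11f (14.0, 221.64285714285714, 212.35714285714286)
[((np.int32(252), np.int32(139), np.int32(284), np.int32(281), np.int32(29513)),), ((np.int32(221), np.int32(210), np.int32(39), np.int32(19), np.int32(328)),), ((np.int32(339), np.int32(233), np.int32(61), np.int32(50), np.int32(2084)),), ((np.int32(227), np.int32(237), np.int32(28), np.int32(11), np.int32(192)),), ((np.int32(227), np.int32(250), np.int32(28), np.int32(7), np.int32(170)),), ((np.int32(221), np.int32(271), np.int32(47), np.int32(13), np.int32(402)),), ((np.int32(515), np.int32(353), np.int32(45), np.int32(35), np.int32(915)),), ((np.int32(260), np.int32(394), np.int32(21), np.int32(12), np.int32(115)),), ((np.int32(524), np.int32(398), np.int32(36), np.int32(22), np.int32(387)),), ((np.int32(255), np.int32(410), np.int32(32), np.int32(10), np.int32(112)),)]
```

View pics/s11f.png

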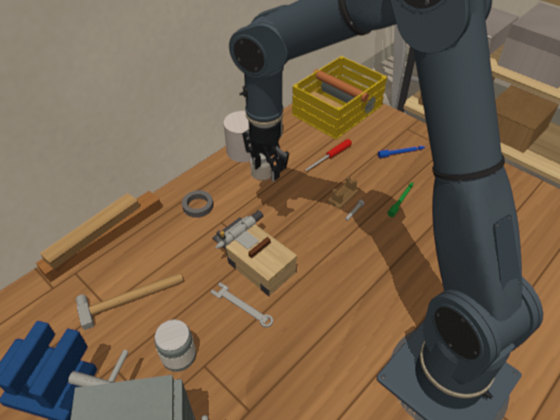

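```bash
python3 -c "
from station import ctrl
print(ctrl.finish_job())"
```

```text
the job is handed in; nothing more can be done
None
```

The lid is re-hung and the pin is fully home. I handed the job in at about 21 s of the 61 s allowed.

- **Lid:** I pushed it back on its bar with shut fingertips, against about 2 N of drag, until it stopped on the hinge at about 8 N. The wrist picture then showed its knuckle standing between the two hinge knuckles.
- **Pin:** I took the steel, dark-headed pin from the cradle and lined it up with the measured hinge axis. It went in from the right with under 2 N until the keeper.
- **Keeper:** Passing it took about 8 N. The force then fell to about 0, and the shoulder stopped against the knuckle at 8 N. I let go and moved clear.

**Last checks:**
- In the pictures the shoulder sits against the right knuckle and the pin's tip stands out past the keeper.
- The keeper cap is within about 1 pixel of where it started, so it is down. That is a coarse check, since a pixel is 2–3 mm; the force drop is the stronger evidence.
- In the last side view nothing else appears moved. The top-view comparison changed only around the lid, hinge and cradle, and where the arm and its shadow were.

**Disagreements:** The top and wrist cameras differed by 1–4 mm on where the hinge is, which did not matter for the fit. The gripper read about 22.3 mm on the 24 mm head, but the pin did not visibly slip.

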